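# Index the engraving head four clicks

### The job

The copper bowl on the round click-stop faceplate is ready for its next panel of engraving: by pushing the red finger post with your fingertip, turn the faceplate clockwise (seen from above) exactly four clicks from where it stands, never going on to a fifth click, and leave it resting in that fourth notch. Push gently, and only push: the bowl must stay upright where it sits in the middle of the faceplate, not be lifted, and nothing else on the bench may be disturbed.

Things in the scene. Friction and masses are not known exactly. Their poses are not given: they have to be found in the camera images.
- head: Fixed indexing head on a 3 mm mat: green round base (foot 200 mm across, body 34 mm high) under a round steel faceplate. Origin on the upright turning axis at the underside, z up. On its +x side, 99 to 145 mm from the axis, a green housing 34 mm wide and 46 mm high (lower than the faceplate's top) with a white pointer line on top. Place and yaw vary widely.
- axis_top (a point): Centre of the faceplate's top face, on the turning axis, 50 mm above the head's origin. The faceplate is 190 mm across and 14 mm thick.
- post (a point): Middle height of the red upright finger post, a round pin 14 mm across and 40 mm tall standing on the faceplate 76 mm from the axis; this point is on the pin's centre line, 20 mm above the faceplate's top. It turns with the faceplate. At the start it stands at the pointer.
- faceplate (a joint): Faceplate's turn, rad: 0 at the start (in a notch), growing clockwise from above. 18 click-stop notches, one per black rim tick, are 20 degrees (0.349) apart; the fourth is at 1.396. No end stops, turns both ways. Leaving a notch takes 3 to 4 N on the post, most a quarter of the way to the next notch, none half way; past that the plate snaps on into it by itself and stays.
- bowl: Loose copper bowl, 80 mm across the rim, 36 mm high, 150 g nominal, standing freely on the felt disc in the middle of the faceplate and turning with it. Origin at the centre of its underside, z up. Not to be lifted or knocked.
- hammer: Loose hammer 240 mm long lying on the mat, a bystander. Origin about its middle, on its underside.
- punch_block: Loose wooden block 90 x 60 x 45 mm with three upright metal punches, up to 111 mm high in all, a bystander. Origin at the centre of its underside.
- tea_glass: Empty clear tea glass, 56 mm across, 75 mm high, a bystander. Origin at the centre of its underside.
- bottle: Green glass bottle with a white cap, 58 mm across, 160 mm high, a bystander. Origin at the centre of its underside.
- dish: Shallow copper dish, 110 mm across, 16 mm high, a bystander. Origin at the centre of its underside.
- cup: Pale metal cup, 60 mm across, 60 mm high, a bystander. Origin at the centre of its underside.
Things that resemble listed ones, but are neither listed nor needed, are in the scene too. Of the things shaped like the head, the green one is meant.

How it is judged:
On the way, in this order (a step that is already met when the one before it is completed fails the run):
1. a fingertip touches the faceplate's post before the plate has left its first notch (contact force between the fingers and head above 0.5 N and value of joint faceplate below 0.17 rad), for 0.02 s.
2. the faceplate comes to the fourth click (value of joint faceplate between 1.31626 and 1.47626 rad), for 0.2 s.
At the end, for the whole second after the job is handed in: The faceplate rests in the fourth notch clockwise from its start (1.396 rad, within 0.08 rad), the bowl stands upright (within 0.1 rad) and at rest on the faceplate within 12 mm of its centre, and every other loose thing is within 15 mm of its starting place (all of step 2 and velocity of joint faceplate between -0.1 and 0.1 rad/s and distance between bowl and axis_top below 0.012 m and angle between bowl's own z axis and vertical below 0.1 rad and linear speed of bowl below 0.03 m/s and distance of each of hammer, punch_block, tea_glass, bottle, dish, cup from where it was at the start of the episode below 0.015 m); the robot touches nothing.
It fails at once if the faceplate is turned past the fourth click (more than half a notch beyond it) (value of joint faceplate above 1.5708 rad).
It fails at once if the faceplate is turned the wrong way by a click (anticlockwise past half a notch) (value of joint faceplate below -0.174533 rad).
It fails at once if the bowl is lifted, or knocked more than 20 mm off the faceplate's centre (distance between bowl and axis_top above 0.02 m).
It fails at once if the indexing head is forced: more than 35 N between the robot and it (contact force between any of the fingers, the arm and head above 35 N).
It fails at once if another loose thing is lifted, knocked or shoved (more than 30 mm) (distance of any of hammer, punch_block, tea_glass, bottle, dish, cup from where it was at the start of the episode above 0.03 m).
It also fails if it takes over 54 s, if anything falls off the work surface, if the arm or the gripper's body presses on something with over 40 N, if the wrist force passes 120 N, or if a joint passes its speed limit or range.

### The arm

A 6-joint arm with a two-finger parallel gripper is mounted at the origin on the work surface. World frame = base frame: x ahead of the robot, y to its left, z up, the work surface at z = 0. Lengths are in m, angles in rad, forces in N, time in s.
With the tool pointing down it reaches from about 0.3 to 0.95 m from the base axis. Payload 3.1 kg.
Tool frame: the origin (TCP) lies midway between the tips of the shut fingers; the grasp point (between the pads) lies ctrl.grip_point_offset behind it (ctrl.grip_point_offset is the distance from the TCP to the grasp point, in m); z points along the fingers, y is the line along which they close (so a half turn about z gives the same grasp; the last joint's range is limited). The gripper opens to 85 mm and grips with 20 to 120 N. Pads are 22 mm wide; open, the fingers measure 114 mm over their backs; the gripper's body (76 mm by 85 mm) begins 54 mm behind the grasp point. The pads swing forward as they close: fully open they stand 13 mm farther back than shut.
Start: joints at [1.262, 0.308, 1.634, -0, 1.2, -0.07], TCP at [0.148, 0.607, 0.231] pointing down, gripper open.
Joint ranges: [-3.06, 3.06], [-0.79, 1.96], [0.05, 2.63], [-1.19, 4.34], [0.05, 2.64], [-2.94, 2.94]. Speed limits (rad/s): [2.79, 2.79, 3.14, 3.14, 3.14, 3.14].

### API

Orientations are given as a rotation vector (axis times angle).
In Python, from bench import read_state, read_camera, hand_in, find_in, place_of, ctrl gives the robot as it stands.
- The arm moves only by the tool send_rows, never from a script. Its argument "steps" is a list of rows, each a list of 2 entries, a list of its own where there are three numbers: the shift along the tool's x, y, z in units of 30 mm (1.0 is 30 mm), then the turn, a rotation vector about the tool's x, y, z in units of 6 degrees (1.0 is 6 degrees). In form: [[[dx, dy, dz], [ax, ay, az]], ...]. A call has 1 to 10 rows; each row is the pose to reach, as a shift and turn from the pose commanded when the call began, along the tool's axes at that moment; what a row does not reach only later rows make up. A row lasts 1/12 s, in which the tool goes at most 41.7 mm and 7.16 degrees, less where a joint would pass 70% of its speed; a pose out of reach is approached as far as the arm can. A call with a gripper value outside its range is refused whole. "hand" is the gripper's target within -1 to 1 (fully open at 1, half-way at 0, shut at -1), set as the call begins (left out, the last holds). The fingers move at their own pace and stop on an object; "newtons" is the grip in N (left out, the last holds). Time passes only in rows, so rows that repeat a pose let the fingers close. It gives the time, the measured TCP pose, the force, the opening and the grip force at its end, in the units of the state.
- read_state(): the state, without advancing time (a new reading comes with each control period).
- read_camera(name): name is "side" or "top"; returns a dict with "image" (384x512x3 uint8, blue, green, red), "fx", "fy", "cx", "cy" (pixels), "k1" (the pictures are not rectified: a ray, as slopes to the right and down, at radius r is drawn at 1 + k1 r^2 times it, then the intrinsics apply), "rvec" (rotation vector, rad) and "tvec" (3), from world to camera coordinates, as OpenCV has them. Camera axes: x right, y down, z forward; pixel columns grow to the right and rows downward; lengths in m; the calibration is good to about 2 mm. A picture is of the moment at which its call begins. There is no depth.
- hand_in(): hands the job in; it is judged then, once.
Trained networks look in the newest picture that a camera, given by its name, has taken for a name from the list of things; names that differ only in an ending like _2 or _b are one class to them, and where a whole thing is asked for, a point or a joint stands for the part that bears it (a point fixed in the world has none). Each returns a list of dicts, best first, with "p" (0 to 1); they miss things now and then, are a little off and sometimes report something else, mostly with a low value. They report only what shows in the picture. A call takes as long as a camera call. They do not tell look-alikes from the thing itself.
- find_in(camera, label): "centre" ([x, y, z] in m, in world coordinates, good to about 4 mm: the middle of the surface that is visible of it).
- place_of(camera, label): "centre" ([x, y, z] in m, in world coordinates, good to about 4 mm: a listed point, or the origin of a listed thing).
The state is a dict: "clock": time; "joint_positions": joint angles; "dq": joint speeds; "effort": joint torques, N m; "tool_pos": TCP position; "tcp_rot": TCP orientation; "contact_force": force on the tool from outside, world axes, zero at the start; "wrist_torque": the same for the moment, N m; "grip_width": opening from 0.0 (shut) to 1.0 (fully open); "grip_force": force on a finger pad.
Only numpy, scipy, OpenCV 4.12 (cv2) and the standard library are available. Lean on these libraries where they do the work, as an engineer would, in place of code of your own. Each camera call takes 0.05 s, during which the arm holds its last target. There are 200 camera calls.

## Working session

There is one attempt and no reset: what is moved stays moved. The work goes in short steps, Python scripts to look and compute and a tool call to move; the robot and the scene stay as the last step left them, time stands still between calls to the robot, and variables do not carry over. Pictures are saved under pics/ and viewed, at most 10 in all, crops included, and the job is handed in when it is done.

Besides the shell and the picture viewer there is one more tool, called after ">>>" as name(argument=value, ...) on one line, values as JSON. send_rows: Moves the arm, as the interface text tells. Its arguments: {"type":"object","properties":{"steps":{"type":"array"},"hand":{"type":"number"},"newtons":{"type":"number"}},"required":["steps"]}

```bash
mkdir -p pics
python3 - <<'E'
from bench import *
import cv2,numpy as np
for c in("top","side"):
    r=read_camera(c); cv2.imwrite(f"pics/{c}0.png",r["image"])
    for l in("post","axis_top","head","bowl","hammer","punch_block","tea_glass","bottle","dish","cup"):
        print(c,l,[(np.round(d["centre"],3).tolist(),round(d["p"],2)) for d in place_of(c,l)[:3]])
s=read_state();print(s["clock"],s["tool_pos"],s["tcp_rot"],s["grip_width"],ctrl)
E
```

```text
top post [([0.152, 0.438, 0.069], 0.84), ([0.465, 0.527, 0.072], 0.8), ([0.546, -0.462, 0.07], 0.69)]
top axis_top [([0.598, -0.516, 0.052], 0.96), ([0.518, 0.465, 0.053], 0.8), ([0.515, -0.02, 0.054], 0.69)]
top head [([0.198, 0.378, -0.0], 0.82), ([0.598, -0.511, 0.002], 0.74), ([0.519, -0.019, 0.001], 0.68)]
top bowl [([0.515, -0.015, 0.053], 0.97)]
top hammer [([0.507, 0.226, 0.001], 0.87)]
top punch_block [([0.623, -0.262, 0.001], 0.88)]
top tea_glass [([0.655, 0.154, 0.003], 0.52)]
top bottle [([0.687, -0.149, 0.004], 0.82), ([0.656, 0.155, 0.003], 0.55)]
top dish [([0.432, -0.229, 0.002], 0.55)]
top cup [([0.524, -0.21, 0.002], 0.68)]
side post [([0.482, 0.055, 0.07], 0.97), ([0.468, 0.526, 0.068], 0.81), ([0.545, -0.463, 0.069], 0.78)]
side axis_top [([0.198, 0.379, 0.05], 0.94), ([0.52, 0.47, 0.049], 0.8), ([0.593, -0.515, 0.051], 0.8)]
side head [([0.195, 0.376, 0.0], 0.96), ([0.514, -0.015, 0.002], 0.86), ([0.592, -0.518, -0.001], 0.68)]
side bowl [([0.516, -0.02, 0.051], 0.68), ([0.514, -0.018, 0.004], 0.25)]
side hammer [([0.508, 0.227, 0.002], 0.68)]
side punch_block [([0.62, -0.261, 0.008], 0.97), ([0.517, -0.02, 0.052], 0.56)]
side tea_glass [([0.655, 0.157, 0.005], 0.81)]
side bottle [([0.688, -0.149, 0.001], 0.87)]
side dish []
side cup [([0.529, -0.21, 0.003], 0.84), ([0.435, -0.229, 0.001], 0.73)]
1.1 [0.1478794  0.60726562 0.23127816] [-3.74243349e-01 -3.11921695e+00 -9.82988478e-06] 0.9975555479188887 <Robot object at 0x7fe8b8da7b60>
```

View pics/top0.png

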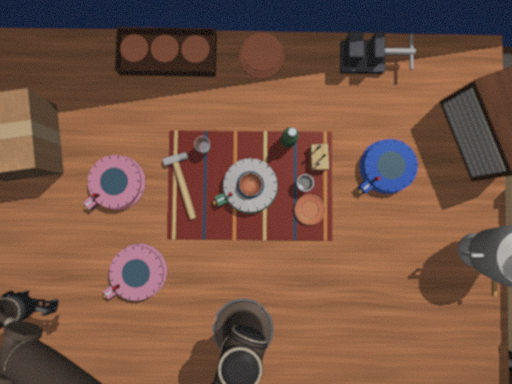

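View pics/side0.png

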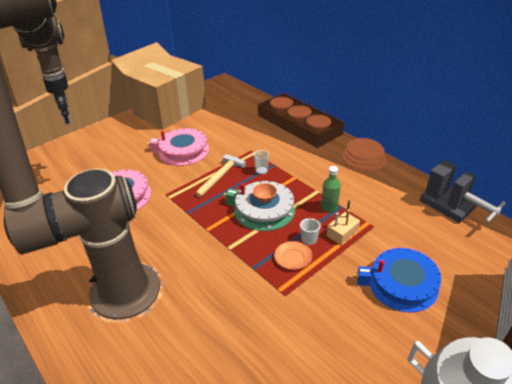

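```bash
cat > h.py <<'E'
from bench import *
import numpy as np
from scipy.spatial.transform import Rotation as R
def rel(p,yaw):
    """row to reach TCP p, tool down, tool y at world angle yaw (deg)"""
    s=read_state(); T=R.from_rotvec(s["tcp_rot"]); a=np.radians(yaw)
    y=np.array([np.cos(a),np.sin(a),0]); z=np.array([0,0,-1.]); x=np.cross(y,z)
    G=R.from_matrix(np.c_[x,y,z])
    return [np.round(T.inv().apply(np.array(p)-s["tool_pos"])/.03,2).tolist(),
            np.round(np.degrees((T.inv()*G).as_rotvec())/6,2).tolist()]
E
python3 - <<'E'
from h import *
import cv2
P={"post":[],"axis_top":[]}
for i in range(5):
  for c in("top","side"):
    r=read_camera(c)
    for l in P:
      for d in place_of(c,l):
        if abs(d["centre"][0]-.5)<.1 and abs(d["centre"][1]-.01)<.1: P[l].append(d["centre"])
    if i==0: cv2.imwrite(f"pics/{c}c.png",cv2.resize(r["image"][150:230,195:300] if c=="top" else r["image"][165:240,215:310],None,fx=6,fy=6,interpolation=2))
m={l:np.median(v,0) for l,v in P.items()}
for l in P: print(l,len(P[l]),np.mean(P[l],0).round(4),m[l].round(4),np.std(P[l],0).round(4))
d=(m["post"]-m["axis_top"])[:2]; print(np.hypot(*d),np.degrees(np.arctan2(d[1],d[0])))
t=np.radians(143); A=m["axis_top"]
print(rel([A[0]+.076*np.cos(t),A[1]+.076*np.sin(t),.2],53))
E
```

```text
post 8 [0.4825 0.0518 0.0729] [0.4829 0.0512 0.0733] [0.002  0.0021 0.0024]
axis_top 10 [ 0.516  -0.0177  0.0546] [ 0.5158 -0.018   0.054 ] [0.0015 0.0013 0.0014]
0.07669167164692658 115.3621669489312
[[-14.52, -16.35, 1.04], [0.0, 0.0, 3.89]]
```

View pics/topc.png

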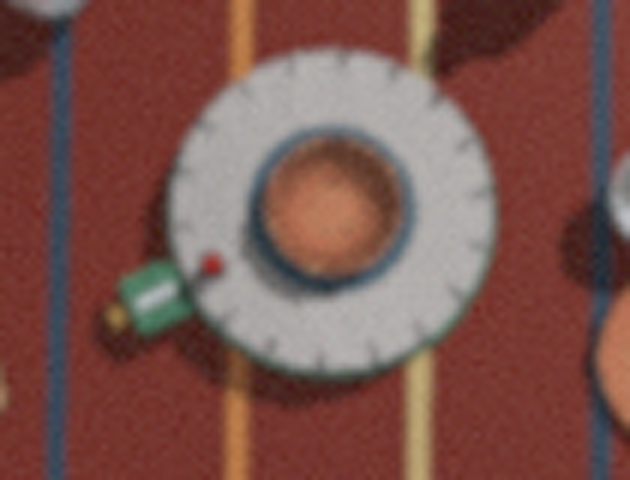

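The crop shows the red post at about full-image (230,194), beside the green housing, with the plate centre at (250,185). This matches the networks (axis 0.516, -0.018; post at 115°). Now I'll move above the start point with the fingers shut.

>>> send_rows(steps=[[[-0.8,-0.9,0],[0,0,0.4]],[[-1.7,-1.9,0],[0,0,0.8]],[[-2.6,-2.9,0],[0,0,1.2]],[[-3.5,-3.9,0],[0,0,1.6]],[[-4.4,-4.9,0],[0,0,2]],[[-5.2,-5.9,0],[0,0,2.4]],[[-6.1,-6.9,0],[0,0,2.8]],[[-7,-7.9,0],[0,0,3.2]],[[-7.8,-8.8,0],[0,0,3.6]],[[-8.5,-9.6,0],[0,0,3.9]]], hand=-1, newtons=40)

```text
clock: 3.43
tool_pos: [0.3282, 0.2651, 0.2316]
tcp_rot: [1.002, 2.976, 0.001]
contact_force: [1.1, 0.0, -0.1]
grip_width: 0.001
grip_force: 0.0
```

Run:
```python
from h import *
t=np.radians(143);print(rel([.516+.076*np.cos(t),-.018+.076*np.sin(t),.13],53),read_state()["grip_width"])
```

```text
[[-8.16, -3.74, 3.39], [0.01, 0.01, -0.04]] 0.0007525666518543463
```

>>> send_rows(steps=[[[-0.6,-0.3,0],[0,0,0]],[[-1.6,-0.7,0],[0,0,0]],[[-2.7,-1.2,0],[0,0,0]],[[-3.8,-1.7,0.4],[0,0,0]],[[-4.9,-2.2,0.9],[0,0,0]],[[-5.9,-2.7,1.5],[0,0,0]],[[-6.9,-3.2,2.1],[0,0,0]],[[-7.7,-3.5,2.7],[0,0,0]],[[-8.1,-3.7,3.2],[0,0,0]],[[-8.15,-3.75,3.4],[0,0,0]]])

```text
clock: 4.27
tool_pos: [0.4548, 0.0278, 0.1276]
tcp_rot: [-1.003, -2.975, 0.002]
contact_force: [-0.3, 0.3, -0.0]
grip_width: 0.001
grip_force: 0.0
```

Run:
```python
from h import *
import cv2
t=np.radians(143);print(rel([.516+.076*np.cos(t),-.018+.076*np.sin(t),.066],53))
for c in("top","side"):
    r=read_camera(c)["image"]; cv2.imwrite(f"pics/{c}1.png",cv2.resize(r[140:240,180:310] if c=="top" else r[120:240,200:330],None,fx=5,fy=5,interpolation=2))
```

```text
[[-0.02, 0.01, 2.05], [-0.01, -0.01, -0.05]]
```

View pics/side1.png

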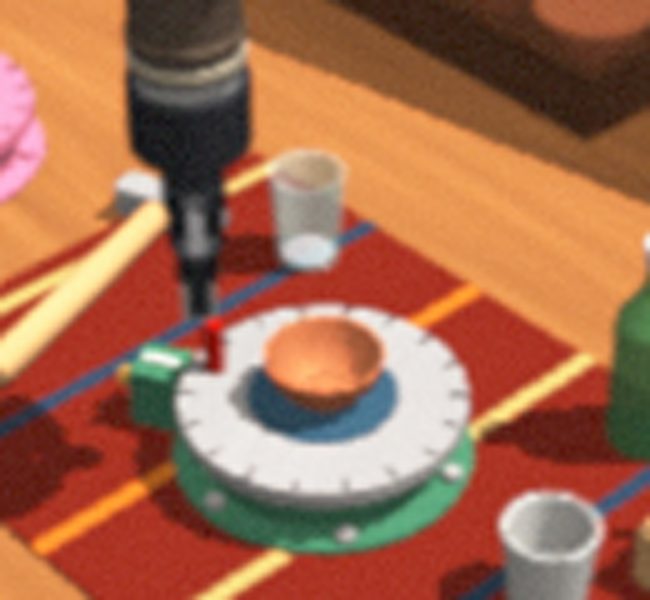

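The side crop shows the shut fingertip at about (202,310), clear of the post (215,345) and the bowl. Next I'll lower it.

>>> send_rows(steps=[[[0,0,0.3],[0,0,0]],[[0,0,0.7],[0,0,0]],[[0,0,1.1],[0,0,0]],[[0,0,1.5],[0,0,0]],[[0,0,1.8],[0,0,0]],[[0,0,2.0],[0,0,0]],[[0,0,2.05],[0,0,0]],[[0,0,2.05],[0,0,0]]])

```text
clock: 5.03
tool_pos: [0.4546, 0.0304, 0.0677]
tcp_rot: [-0.998, -2.979, 0.0]
contact_force: [0.5, 1.0, 0.1]
grip_width: 0.0
grip_force: 0.0
```

Run:
```python
from h import *
s=read_state();print(s["tool_pos"],s["contact_force"])
for th in np.arange(142,113,-2):
    t=np.radians(th);print(th,rel([.516+.076*np.cos(t),-.018+.076*np.sin(t),.066],th-90))
```

```text
[0.45459396 0.03039657 0.06769563] [0.46777122 1.02842844 0.11559874]
142 [[-0.07, -0.01, 0.06], [-0.0, -0.0, 0.16]]
140 [[-0.08, 0.08, 0.06], [-0.0, -0.0, 0.49]]
138 [[-0.08, 0.16, 0.06], [-0.0, -0.0, 0.83]]
136 [[-0.09, 0.25, 0.06], [-0.0, -0.0, 1.16]]
134 [[-0.1, 0.34, 0.06], [-0.0, -0.0, 1.49]]
132 [[-0.12, 0.43, 0.06], [-0.0, -0.0, 1.83]]
130 [[-0.14, 0.51, 0.06], [-0.0, -0.0, 2.16]]
128 [[-0.16, 0.6, 0.06], [-0.0, -0.0, 2.49]]
126 [[-0.18, 0.68, 0.06], [-0.0, -0.0, 2.83]]
124 [[-0.21, 0.77, 0.06], [-0.0, -0.0, 3.16]]
122 [[-0.24, 0.85, 0.06], [-0.0, -0.0, 3.49]]
120 [[-0.27, 0.93, 0.06], [-0.0, -0.0, 3.83]]
118 [[-0.31, 1.01, 0.06], [-0.0, -0.0, 4.16]]
116 [[-0.35, 1.09, 0.06], [-0.0, -0.0, 4.49]]
114 [[-0.39, 1.17, 0.06], [-0.0, -0.0, 4.83]]
```

>>> send_rows(steps=[[[-0.08,0.08,0.06],[0,0,0.5]],[[-0.09,0.16,0.06],[0,0,0.8]],[[-0.09,0.25,0.06],[0,0,1.15]],[[-0.1,0.3,0.06],[0,0,1.3]],[[-0.1,0.34,0.06],[0,0,1.5]],[[-0.11,0.38,0.06],[0,0,1.65]],[[-0.12,0.43,0.06],[0,0,1.85]],[[-0.13,0.47,0.06],[0,0,2.0]],[[-0.14,0.51,0.06],[0,0,2.15]]])

```text
clock: 5.78
tool_pos: [0.467, 0.0395, 0.066]
tcp_rot: [-1.329, -2.846, 0.001]
contact_force: [-1.4, -0.5, 1.3]
grip_width: 0.001
grip_force: 0.9
```

Run:
```python
from h import *
s=read_state();p=s["tool_pos"]-[.516,-.018,0];print(np.degrees(np.arctan2(p[1],p[0])),np.hypot(*p[:2]),p[2],s["contact_force"])
for th in np.arange(130,114,-1):
    t=np.radians(th);print(th,rel([.516+.076*np.cos(t),-.018+.076*np.sin(t),.066],th-90))
```

```text
130.44947530126836 0.07558009834054015 0.06596797907629363 [-1.35596999 -0.53127607  1.26575225]
130 [[0.01, 0.02, -0.0], [-0.01, -0.0, -0.01]]
129 [[0.01, 0.06, -0.0], [-0.01, -0.0, 0.16]]
128 [[0.01, 0.11, -0.0], [-0.01, -0.0, 0.32]]
127 [[0.01, 0.15, -0.0], [-0.01, -0.0, 0.49]]
126 [[0.01, 0.2, -0.0], [-0.01, -0.0, 0.66]]
125 [[0.0, 0.24, -0.0], [-0.01, -0.0, 0.82]]
124 [[0.0, 0.28, -0.0], [-0.01, -0.0, 0.99]]
123 [[-0.0, 0.33, -0.0], [-0.01, -0.0, 1.16]]
122 [[-0.01, 0.37, -0.0], [-0.01, -0.0, 1.32]]
121 [[-0.02, 0.42, -0.0], [-0.01, -0.0, 1.49]]
120 [[-0.02, 0.46, -0.0], [-0.01, -0.0, 1.66]]
119 [[-0.03, 0.5, -0.0], [-0.01, -0.0, 1.82]]
118 [[-0.04, 0.55, -0.0], [-0.01, -0.0, 1.99]]
117 [[-0.05, 0.59, -0.0], [-0.01, -0.0, 2.16]]
116 [[-0.06, 0.63, -0.0], [-0.01, -0.0, 2.32]]
115 [[-0.07, 0.68, -0.0], [-0.01, -0.0, 2.49]]
```

>>> send_rows(steps=[[[0,0.05,0],[0,0,0.15]],[[0.01,0.1,0],[0,0,0.3]],[[0.01,0.15,0],[0,0,0.5]],[[0.01,0.2,0],[0,0,0.65]],[[0,0.24,0],[0,0,0.8]]])

```text
clock: 6.2
tool_pos: [0.4727, 0.0441, 0.0659]
tcp_rot: [-1.447, -2.788, 0.001]
contact_force: [-1.9, -2.4, 1.1]
grip_width: 0.0
grip_force: 1.5
```

```bash
cat >> h.py <<'E'
def arc(a,b,step,r=.076,z=.066):
    s=read_state();p=s["tool_pos"]-[.516,-.018,0];th=np.radians
    print("at",np.degrees(np.arctan2(p[1],p[0])).round(2),np.hypot(*p[:2]).round(4),p[2].round(4),s["contact_force"].round(2))
    for t in np.arange(a,b-.01,-step): print(t,rel([.516+r*np.cos(th(t)),-.018+r*np.sin(th(t)),z],t-90))
def look():
    for c in("top","side"):
        read_camera(c)
        for d in place_of(c,"post")+place_of(c,"bowl"):
            q=np.array(d["centre"])-[.516,-.018,0]
            if np.hypot(*q[:2])<.11: print(c,q.round(4),"ang",np.degrees(np.arctan2(q[1],q[0])).round(1))
E
python3 -c "
from h import *
arc(125,107,2);look()"
```

```text
at 124.9 0.0757 0.0659 [-1.93 -2.4   1.14]
125.0 [[0.01, -0.0, -0.0], [-0.01, -0.0, 0.02]]
123.0 [[0.01, 0.08, -0.0], [-0.01, -0.0, 0.35]]
121.0 [[0.0, 0.17, -0.0], [-0.01, -0.0, 0.69]]
119.0 [[-0.01, 0.26, -0.0], [-0.01, 0.0, 1.02]]
117.0 [[-0.02, 0.35, -0.0], [-0.01, 0.0, 1.35]]
115.0 [[-0.03, 0.44, -0.0], [-0.01, 0.0, 1.69]]
113.0 [[-0.05, 0.52, -0.0], [-0.01, 0.0, 2.02]]
111.0 [[-0.07, 0.61, -0.0], [-0.01, 0.0, 2.35]]
109.0 [[-0.09, 0.69, -0.01], [-0.01, 0.0, 2.69]]
107.0 [[-0.12, 0.78, -0.01], [-0.01, 0.0, 3.02]]
top [ 0.0019 -0.0008  0.0524] ang -22.8
top [-0.0038  0.0031  0.0556] ang 140.8
side [-0.0257  0.0757  0.0688] ang 108.8
side [-0.0033  0.0004  0.0033] ang 173.1
side [0.004 0.    0.052] ang 0.0
```

>>> send_rows(steps=[[[0,0.08,0],[0,0,0.35]],[[0,0.17,0],[0,0,0.7]],[[-0.01,0.26,0],[0,0,1.0]],[[-0.02,0.35,0],[0,0,1.35]],[[-0.03,0.44,0],[0,0,1.7]],[[-0.04,0.48,0],[0,0,1.85]]])

```text
clock: 7.0
tool_pos: [0.4859, 0.0523, 0.0661]
tcp_rot: [1.71, 2.635, 0.002]
contact_force: [-0.2, 0.7, 0.6]
grip_width: 0.0
grip_force: 0.0
```

```bash
python3 -c "
from h import *
arc(114,96,2);look()"
```

```text
at 113.21 0.0765 0.0661 [-0.21  0.68  0.62]
114.0 [[-0.02, -0.04, 0.0], [0.01, -0.01, 0.0]]
112.0 [[-0.02, 0.05, 0.0], [0.01, -0.01, 0.34]]
110.0 [[-0.02, 0.14, 0.0], [0.01, -0.01, 0.67]]
108.0 [[-0.03, 0.23, 0.0], [0.01, -0.01, 1.0]]
106.0 [[-0.04, 0.32, 0.0], [0.01, -0.01, 1.34]]
104.0 [[-0.05, 0.4, 0.0], [0.01, -0.01, 1.67]]
102.0 [[-0.07, 0.49, 0.0], [0.01, -0.01, 2.0]]
100.0 [[-0.09, 0.58, 0.01], [0.01, -0.01, 2.34]]
98.0 [[-0.11, 0.66, 0.01], [0.01, -0.01, 2.67]]
96.0 [[-0.14, 0.75, 0.01], [0.01, -0.01, 3.0]]
top [-0.0049  0.0041  0.0548] ang 140.1
top [0.0041 0.0002 0.0004] ang 2.8
side [-0.0078  0.0777  0.072 ] ang 95.7
side [ 0.0005 -0.0029  0.05  ] ang -80.2
side [ 0.0012 -0.0008  0.0505] ang -33.7
```

>>> send_rows(steps=[[[-0.02,0.05,0],[0,0,0.35]],[[-0.02,0.14,0],[0,0,0.65]],[[-0.03,0.23,0],[0,0,1.0]],[[-0.04,0.32,0],[0,0,1.35]],[[-0.05,0.4,0],[0,0,1.65]],[[-0.07,0.49,0],[0,0,2.0]],[[-0.09,0.58,0],[0,0,2.35]],[[-0.11,0.66,0],[0,0,2.65]],[[-0.14,0.75,0],[0,0,3.0]],[[-0.16,0.8,0],[0,0,3.2]]])

```text
clock: 8.13
tool_pos: [0.5094, 0.057, 0.066]
tcp_rot: [2.126, 2.313, 0.001]
contact_force: [0.2, 0.4, 0.6]
grip_width: 0.003
grip_force: 0.0
```

```bash
python3 -c "
from h import *
arc(93,74,2);look()"
```

```text
at 95.01 0.0753 0.066 [0.21 0.43 0.63]
93.0 [[0.02, 0.09, 0.0], [0.0, -0.0, 0.31]]
91.0 [[0.02, 0.18, 0.0], [0.0, -0.0, 0.64]]
89.0 [[0.01, 0.27, 0.0], [0.0, -0.0, 0.97]]
87.0 [[-0.0, 0.35, 0.0], [0.0, -0.0, 1.31]]
85.0 [[-0.01, 0.44, 0.0], [0.0, -0.0, 1.64]]
83.0 [[-0.03, 0.53, 0.0], [0.0, -0.0, 1.97]]
81.0 [[-0.05, 0.61, 0.0], [0.0, -0.0, 2.31]]
79.0 [[-0.07, 0.7, 0.0], [0.0, -0.0, 2.64]]
77.0 [[-0.1, 0.78, 0.0], [0.0, -0.0, 2.97]]
75.0 [[-0.13, 0.87, 0.0], [0.0, -0.0, 3.31]]
top [-0.004   0.0048  0.0561] ang 129.8
side [0.0182 0.0752 0.0686] ang 76.4
side [0.0003 0.     0.0492] ang 0.0
```

Two clicks are done (post at about 76°). Now the third.

>>> send_rows(steps=[[[0.01,0.09,0],[0,0,0.3]],[[0.01,0.18,0],[0,0,0.65]],[[0.01,0.27,0],[0,0,1.0]],[[0,0.35,0],[0,0,1.3]],[[-0.01,0.44,0],[0,0,1.65]],[[-0.03,0.53,0],[0,0,2.0]],[[-0.05,0.61,0],[0,0,2.3]],[[-0.07,0.7,0],[0,0,2.65]],[[-0.1,0.78,0],[0,0,3.0]],[[-0.12,0.83,0],[0,0,3.15]]])

```text
clock: 9.27
tool_pos: [0.5343, 0.0555, 0.066]
tcp_rot: [2.476, 1.933, 0.0]
contact_force: [-0.1, -0.2, 0.5]
grip_width: -0.0
grip_force: 0.0
```

```bash
python3 -c "
from h import *
arc(74,54,2);look()"
```

```text
at 75.98 0.0758 0.066 [-0.07 -0.18  0.53]
74.0 [[0.01, 0.09, -0.0], [0.0, -0.0, 0.33]]
72.0 [[0.0, 0.18, -0.0], [0.0, -0.0, 0.66]]
70.0 [[-0.01, 0.26, -0.0], [0.0, -0.0, 0.99]]
68.0 [[-0.02, 0.35, -0.0], [0.0, -0.0, 1.33]]
66.0 [[-0.03, 0.44, -0.0], [0.0, -0.0, 1.66]]
64.0 [[-0.05, 0.53, -0.0], [0.0, -0.0, 1.99]]
62.0 [[-0.07, 0.61, -0.0], [0.0, -0.0, 2.33]]
60.0 [[-0.09, 0.7, -0.0], [0.0, -0.0, 2.66]]
58.0 [[-0.12, 0.78, -0.0], [0.0, -0.0, 2.99]]
56.0 [[-0.14, 0.87, -0.0], [0.0, -0.0, 3.33]]
54.0 [[-0.18, 0.95, -0.0], [0.0, -0.0, 3.66]]
top [-0.0031  0.0042  0.0552] ang 126.4
side [0.0424 0.0702 0.0728] ang 58.9
side [0.0036 0.0008 0.0486] ang 12.5
```

>>> send_rows(steps=[[[0.01,0.09,0],[0,0,0.35]],[[0,0.18,0],[0,0,0.65]],[[-0.01,0.26,0],[0,0,1.0]],[[-0.02,0.35,0],[0,0,1.35]],[[-0.03,0.44,0],[0,0,1.65]],[[-0.05,0.53,0],[0,0,2.0]],[[-0.07,0.61,0],[0,0,2.35]],[[-0.08,0.66,0],[0,0,2.5]],[[-0.09,0.7,0],[0,0,2.65]],[[-0.1,0.74,0],[0,0,2.8]]])

```text
clock: 10.4
tool_pos: [0.5551, 0.0472, 0.066]
tcp_rot: [2.732, 1.551, -0.0]
contact_force: [0.1, -0.0, -0.9]
grip_width: 0.002
grip_force: 0.0
```

```bash
python3 -c "
from h import *
arc(60,51,1);look();look()"
```

```text
at 59.06 0.076 0.066 [ 0.13 -0.05 -0.86]
60.0 [[-0.0, -0.04, -0.0], [-0.0, 0.0, -0.14]]
59.0 [[-0.0, 0.0, -0.0], [-0.0, 0.0, 0.03]]
58.0 [[-0.0, 0.05, -0.0], [-0.0, 0.0, 0.2]]
57.0 [[-0.0, 0.09, -0.0], [-0.0, 0.0, 0.36]]
56.0 [[-0.01, 0.14, -0.0], [-0.0, 0.0, 0.53]]
55.0 [[-0.01, 0.18, -0.0], [-0.0, 0.0, 0.7]]
54.0 [[-0.01, 0.22, -0.0], [-0.0, 0.0, 0.86]]
53.0 [[-0.02, 0.27, -0.0], [-0.0, 0.0, 1.03]]
52.0 [[-0.02, 0.31, -0.0], [-0.0, 0.0, 1.2]]
51.0 [[-0.03, 0.35, -0.0], [-0.0, 0.0, 1.36]]
top [0.0604 0.0461 0.0719] ang 37.4
top [-0.0055  0.0074  0.0527] ang 126.6
side [-0.0001  0.0013  0.0554] ang 94.4
top [0.0594 0.0471 0.075 ] ang 38.4
top [-0.004   0.0058  0.0548] ang 124.6
side [0.0627 0.0506 0.0707] ang 38.9
side [-0.0025  0.002   0.0519] ang 141.3
```

The post now reads 37–39°, so it has snapped into the fourth notch (35.4°). I'll back off and rise.

>>> send_rows(steps=[[[0,-0.1,0],[0,0,0]],[[0,-0.2,-0.1],[0,0,0]],[[0,-0.2,-0.5],[0,0,0]],[[0,-0.2,-1.2],[0,0,0]],[[0,-0.2,-2],[0,0,0]],[[0,-0.2,-3],[0,0,0]],[[0.5,-0.5,-4],[0,0,0]],[[1.3,-1,-4.8],[0,0,0]],[[2.3,-1.5,-5],[0,0,0]],[[3,-2,-5],[0,0,0]]])

```text
clock: 11.83
tool_pos: [0.5526, 0.1575, 0.2214]
tcp_rot: [2.73, 1.55, 0.015]
contact_force: [-0.4, 0.2, 0.3]
grip_width: 0.001
grip_force: 0.0
```

>>> send_rows(steps=[[[-0.5,-1,0],[0,0,0]],[[-1,-2,0],[0,0,0]],[[-1.5,-3,0],[0,0,0]],[[-1.5,-4,0],[0,0,0]],[[-1.5,-4.5,0],[0,0,0]],[[-1.5,-4.5,0],[0,0,0]]])

```text
clock: 12.33
tool_pos: [0.4082, 0.1868, 0.2166]
tcp_rot: [-2.729, -1.555, -0.0]
contact_force: [0.5, 0.3, -0.2]
grip_width: 0.0
grip_force: 0.0
```

Run:
```python
from h import *
import cv2
look();look();s=read_state();print(s["clock"],s["tool_pos"])
r=read_camera("side")["image"][120:300,170:370]; cv2.imwrite("pics/s2.png",cv2.resize(r,None,fx=3.3,fy=3.3,interpolation=2))
r=read_camera("top")["image"][130:230,160:340]; cv2.imwrite("pics/t2.png",cv2.resize(r,None,fx=4.4,fy=4.4,interpolation=2))
for l in("hammer","punch_block","tea_glass","bottle","cup"): print(l,[np.round(d["centre"],3) for d in place_of("top",l)[:1]])
```

```text
top [0.0605 0.0468 0.0761] ang 37.7
top [-0.0025  0.0062  0.0527] ang 112.0
side [0.0605 0.0487 0.07  ] ang 38.8
side [-0.0012  0.0031  0.0534] ang 111.2
top [0.0588 0.0474 0.0733] ang 38.9
top [-0.0016  0.0057  0.0528] ang 105.7
side [0.0636 0.0477 0.0695] ang 36.9
side [-0.0006 -0.0014  0.0503] ang -113.2
12.9333 [0.41081032 0.18550302 0.21579513]
hammer [array([0.506, 0.225, 0.004])]
punch_block [array([ 0.622, -0.262,  0.005])]
tea_glass [array([0.656, 0.157, 0.004])]
bottle [array([ 0.687, -0.148,  0.006])]
cup [array([ 0.529, -0.21 ,  0.003])]
```

View pics/t2.png

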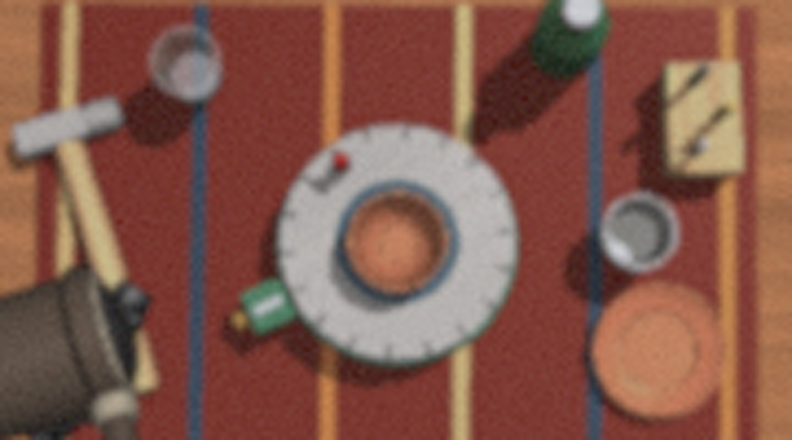

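View pics/s2.png

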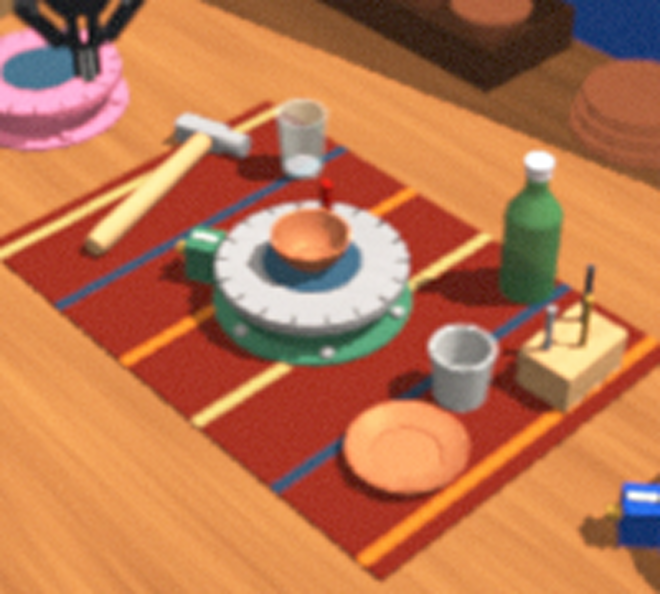

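The top crop shows the post at about (340,160) and the bowl upright in the middle. Nothing else has moved. Before handing in, I'll check the turn more exactly from the red blob.

Run:
```python
from h import *
import cv2
r=read_camera("top");Rm=cv2.Rodrigues(np.array(r["rvec"]))[0]
def ang(img):
    px=cv2.projectPoints(np.array([[[.516,-.018,.073]]]),np.array(r["rvec"]),np.array(r["tvec"]),np.array([[r["fx"],0,r["cx"]],[0,r["fy"],r["cy"]],[0,0,1]]),np.zeros(5))[0].ravel()
    b,g,q=[img[...,i].astype(float) for i in range(3)]
    v,u=np.mgrid[:384,:512]; d=np.hypot(u-px[0],v-px[1])
    w=np.clip(q-1.0*np.maximum(b,g)-50,0,None)*((d>17)&(d<25.5)); 
    c=np.array([(w*u).sum(),(w*v).sum()])/w.sum()
    n=np.array([(c[0]-r["cx"])/r["fx"],(c[1]-r["cy"])/r["fy"]]); 
    s=n.copy()
    for _ in range(5): s=n/(1+r["k1"]*(s@s))
    o=-Rm.T@np.array(r["tvec"]); k=Rm.T@np.r_[s,1]; p=o+k*(.085-o[2])/k[2]
    e=p[:2]-[.516,-.018]; print(c.round(2),w.sum(),np.hypot(*e).round(4),np.degrees(np.arctan2(e[1],e[0])).round(2))
ang(cv2.imread("pics/top0.png")); ang(r["image"])
```

```text
[229.9 193.6] 186.0 0.0781 116.0
[236.94 166.  ] 208.0 0.0783 37.73
```

```bash
python3 -c "
from bench import *
print(hand_in())"
```

```text
the job is handed in; nothing more can be done
None
```

I turned the faceplate four clicks clockwise and handed the job in, with no verdict returned: the post measured about 78° round (the fourth notch is 80°), the bowl is upright and central, and nothing else appears to have moved.

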